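# Reload the label printer and snap its cover shut

## Task

Reload the label printer: put the fresh label cartridge fully down into the printer's cradle with its black drive boss in the slot beside the orange mark, then swing the cover down and press it until both catches snap and it stays shut flush. Leave the tablet jar and the blue-striped carton where they stand.

Things in the scene. Friction and masses are not known exactly. Their poses are not given: they have to be found in the camera images.
- label_printer: Desktop label printer, grey lower half, white cover; fixed. Footprint 170 (x) by 124 (y); lower half 58 high, its top a flat deck, in which a pocket (the cradle) opens upward. Origin: centre of the underside, on the worktop; the front (label slit, blue key) faces its own -x, z is up. A platen roller ahead of the cradle stands 5 above the deck.
- cradle (a point): Where the middle of the seated cartridge lies: centre of the pocket at deck height, 58 above the worktop; axes as the printer's. The pocket is 70 (x) by 60 (y) and 32 deep, floor 26 above the worktop. The seated cartridge stands 32 above the deck, roll axis along y, boss toward +y.
- drive_slot (a point): Slot for the drive boss in the pocket's +y wall, at the deck: 20 wide (x), 9 deep, 11 long (y), open at the top; an orange mark lies on the deck beside it. This point: middle of the slot at deck height, 35 from the cradle point; axes as the printer's.
- cover_hinge (a point): Middle of the cover's hinge line at the rear of the printer, 60 above the worktop, 76 behind the printer's centre (its +x); the line runs along the printer's y.
- printer_cover (a joint): Hinge angle of the cover, rad: 0 shut flush, growing as its front rises; 1.57 upright, 1.7 its stop. Stiff hinge: it stays where it is left. At about 0.08 two round pins under its front edge meet sprung noses in the lower half; some 15 N down on the tab drives them past, and below about 0.04 the noses pull it home and hold it.
- cover_tab (a point): Middle of the upper face of the black finger tab on the cover's front edge (56 wide, 18 deep, 8 thick); turns with the cover, axes as the printer's when shut, then 170 ahead of the hinge line and 70 above the worktop. The cover is a hollow shell 124 wide; shut, it slopes up from 18 above the hinge line behind the tab to a flat top 40 above that line, 136 to 42 ahead of it.
- label_cartridge: Label cartridge, 200 g: a white roll 62 across between two square end plates (64 by 64, 4 thick, corners rounded by 10), 54 over the plates. Origin: centre of the grey plate's outer face; z runs along the roll axis to the orange plate, whose black drive boss, 12 across, ends at z = 60. x, y are square to the plates' edges. Starts lying on the grey plate, boss up.
- cartridge_center (a point): Middle of the label cartridge, on the roll axis, 27 from the outer face of either plate; axes as the cartridge's.
- boss_tip (a point): End of the cartridge's drive boss, on the roll axis, 33 from the cartridge's middle.
- tablet_jar: Bystander: amber tablet jar with a white cap, 47 across, 76 high, standing; origin at the centre of its base.
- blue_carton: Bystander: white folding carton with blue stripes, 46 by 111, 34 high, lying; origin at the centre of its underside, long along its y.

How it is judged:
By the outcome, as a careful person would: the job done as asked, in the order asked, and still so for the second after the job is handed in, with the robot touching nothing.
It also fails if it takes over 72 s, if anything falls off the work surface, if the arm or the gripper's body presses on something with over 40 N, if the wrist force passes 120 N, or if a joint passes its speed limit or range.

## Robot

A 7-joint arm with a two-finger parallel gripper is mounted at the origin on a cart in front of the work surface, level with it; the furniture and walls round the work are solid. World frame = base frame: x ahead of the robot, y to its left, z up, the work surface at z = 0. Lengths are in m, angles in degrees, forces in N, time in s.
With the tool pointing down it reaches from about 0.425 to 0.875 m from the base axis. Payload 4.7 kg.
Tool frame: the origin (TCP) lies on the centre line of the jaws, within the pads' length; the fingertips stand 8 mm ahead of it and the grasp point (between the pads) lies 11 mm behind it; z points along the fingers, y is the direction in which the jaws open and shut (so a half turn about z gives the same grasp; the last joint's range is limited). The gripper opens to 87 mm and grips with 3 to 60 N. Pads are 19 mm wide; open, the fingers measure 117 mm over their backs; the gripper's body (75 mm by 190 mm) begins 51 mm behind the grasp point.
Start: joints at [-67.489, 18.392, -4.016, 83.108, 1.295, 78.541, -3.26], TCP at [0.24, 0.604, 0.231] pointing down, gripper open.
Joint ranges: [-163.93, 163.93], [-17.29, 119.83], [-79.2, 71.16], [3.27, 140.29], [-89.18, 269.18], [5.43, 117.66], [-154.24, 154.24]. Speed limits (degrees/s): [147.25, 147.25, 180, 180, 180, 180, 180].

## Interface

Orientations are given as [roll, pitch, yaw] about the fixed x, y, z axes, in that order (R = Rz(yaw) Ry(pitch) Rx(roll)).
In Python, from cell import env gives the robot as it stands. The module is installed in compiled form; this text tells all that it offers.
- The arm moves only by the tool move_arm, never from a script. Its argument "steps" is a list of rows, each a list of 2 entries, a list of its own where there are three numbers: the shift along the tool's x, y, z in m, then the turn about the tool's z in rad. A call has 1 to 20 rows; each row is the pose to reach, as a shift and turn from the pose commanded when the call began, along the tool's axes at that moment; what a row does not reach only later rows make up. A row lasts 1/8 s, in which the tool goes at most 62.5 mm and 10.7 degrees, less where a joint would pass 70% of its speed; a pose out of reach is approached as far as the arm can. A call with a gripper value outside its range is refused whole. "hand" is the closure, from -1 (fully open) to 1 (shut), set as the call begins (left out, the last holds). The fingers move at their own pace and stop on an object; "squeeze" is the grip in N (left out, the last holds). Time passes only in rows, so rows that repeat a pose let the fingers close. It gives the time, the measured TCP pose, the force and the opening at its end, in the units of the state.
- env.get_obs(): the state, without advancing time (a new reading comes with each control period).
- env.read_camera(name): name is "side" or "top"; returns (picture, depth): 384x512x3 uint8, red, green, blue; 384x512 float32, m along the optical axis (not along the pixel's ray), 0 where there is no reading.
- env.calibration(name): a dict with "intrinsics" (3x3 intrinsics, pixels), "D" ([k1, k2, p1, p2, k3] as OpenCV has them; the pictures are not rectified), "position" and "orientation" of the camera in the world. Camera axes: x right, y up, looking along -z (the intrinsics and any distortion apply to the point x, -y, -z); pixel columns grow to the right and rows downward; lengths in m; the calibration is good to about 2 mm. A picture is of the moment at which its call begins. calibration takes no time and is no camera call.
- env.sign_off(): hands the job in, once; it reports no verdict.
Trained networks look in the newest picture that a camera, given by its name, has taken for a name from the list of things; names that differ only in an ending like _2 or _b are one class to them, and where a whole thing is asked for, a point or a joint stands for the part that bears it (a point fixed in the world has none). Each returns a list of dicts, best first, with "conf" (0 to 1); they miss things now and then, are a little off and sometimes report something else, mostly with a low value. They report only what shows in the picture. A call takes as long as a camera call.
- env.cut_out(camera, query): "region" (384x512 bool, what is visible of it) and "uv" ([column, row] in pixels, amid what is visible of it).
The state is a dict: "time_s": time; "qpos": joint angles; "joint_velocities": joint speeds; "effort": joint torques, N m; "tool_pos": TCP position; "tool_rot": TCP orientation; "force": force on the tool from outside, world axes, zero at the start; "wrist_torque": the same for the moment, N m; "grip_width": finger opening in m.
Only numpy, scipy, OpenCV 4.12 (cv2) and the standard library are available. Lean on these libraries where they do the work, as an engineer would, in place of code of your own. Each camera call takes 0.05 s, during which the arm holds its last target. There are 200 camera calls.

## Working session

There is one attempt and no reset: what is moved stays moved. The work goes in short steps, Python scripts to look and compute and a tool call to move; the robot and the scene stay as the last step left them, time stands still between calls to the robot, and variables do not carry over. Pictures are saved under pics/ and viewed, about 8 in all and at most 12, crops included, and the job is handed in when it is done.

Besides the shell and the picture viewer there is one more tool, called after "Emit:" as a command line: name --argument value ..., lists and objects as JSON in quotes. move_arm: Moves the arm, as the interface text tells. Its arguments: {"type":"object","properties":{"steps":{"type":"array"},"hand":{"type":"number"},"squeeze":{"type":"number"}},"required":["steps"]}

```bash
mkdir -p pics; cat > h.py <<'E'
import numpy as np, cv2
from cell import env
from scipy.spatial.transform import Rotation as R
def cal(n):
    c=env.calibration(n); o=np.array(c["orientation"],float)
    if o.shape==(3,3): M=o
    elif o.size==4: M=None
    else: M=R.from_euler('xyz',o,degrees=True).as_matrix()
    return np.array(c["intrinsics"],float),np.array(c["D"],float),np.array(c["position"],float),M
def cloud(n,depth,mask):
    K,D,p,M=cal(n); v,u=np.nonzero(mask&(depth>0)); z=depth[v,u]
    q=cv2.undistortPoints(np.c_[u,v].astype(np.float64)[:,None],K,D)[:,0]
    P=np.c_[q[:,0]*z,-q[:,1]*z,-z]
    return P@M.T+p,np.c_[u,v]
def ray(n,uv):
    K,D,p,M=cal(n); q=cv2.undistortPoints(np.array([[uv]],float),K,D)[0,0]
    return p,M@np.array([q[0],-q[1],-1])
def proj(n,X):
    K,D,p,M=cal(n); c=(np.atleast_2d(X)-p)@M; c=c*[1,-1,-1]
    return cv2.projectPoints(c,np.zeros(3),np.zeros(3),K,D)[0][:,0]
E
python3 - <<'E'
from h import *
print(env.get_obs()); 
for n in("side","top"):
    print(n,env.calibration(n))
    im,d=env.read_camera(n); cv2.imwrite(f"pics/{n}0.png",im[:,:,::-1]); np.savez(f"{n}0.npz",im=im,d=d)
    for q in("label_printer","label_cartridge","printer_cover","tablet_jar","blue_carton","boss_tip","cover_tab"):
        for r in env.cut_out(n,q)[:2]:
            P,_=cloud(n,d,r["region"])
            print(n,q,round(r["conf"],2),np.round(r["uv"]),r["region"].sum(),np.round(np.median(P,0),3),np.round(np.percentile(P,2,axis=0),3),np.round(np.percentile(P,98,axis=0),3)) if len(P) else print(q,"no depth")
E
```

```text
{'time_s': 0.0, 'qpos': array([-67.48761398,  18.43937967,  -4.01533894,  83.17621131,
         1.29438708,  78.53950689,  -3.25953737]), 'joint_velocities': array([ 0.05072353, -0.04393223,  0.00833171,  0.01064778, -0.0997927 ,
        0.04153847,  0.01232138]), 'effort': array([-1.59783604e-04, -4.91287172e+01, -4.03943891e-01, -3.12528205e+01,
       -6.39874628e-02,  4.36906144e-02,  1.67574149e-04]), 'tool_pos': array([0.24022757, 0.60339559, 0.22944636]), 'tool_rot': array([-1.79890111e+02,  5.21499313e-03,  1.58297555e+02]), 'force': array([-0.84250459, -0.33859675,  0.21581024]), 'wrist_torque': array([0.01326021, 0.01760014, 0.05483696]), 'grip_width': 0.08730314518833511}
side {'intrinsics': array([[374.98569105,   0.        , 256.5574098 ],
       [  0.        , 374.98569105, 193.03294018],
       [  0.        ,   0.        ,   1.        ]]), 'D': array([-0.0614017,  0.       ,  0.       ,  0.       ,  0.       ]), 'position': array([ 0.39606244, -0.8058711 ,  0.49688459]), 'orientation': array([63.84508431, -1.01848965, -7.18535567])}
side label_printer 0.84 [229. 155.] 
[... 1184 characters left out ...]
ter 0.62 [174. 216.] 3453 [0.452 0.29  0.059] [0.391 0.181 0.023] [0.513 0.354 0.236]
top label_cartridge 0.87 [283. 226.] 509 [ 0.431 -0.018  0.054] [ 0.403 -0.049  0.001] [0.464 0.012 0.06 ]
top printer_cover 0.72 [148. 216.] 1010 [0.455 0.335 0.217] [0.394 0.307 0.001] [0.517 0.382 0.24 ]
top tablet_jar 0.62 [287. 176.] 258 [ 0.572 -0.05   0.073] [ 0.557 -0.071  0.007] [ 0.598 -0.029  0.081]
top tablet_jar 0.62 [279. 227.] 531 [ 0.432 -0.018  0.054] [ 0.402 -0.05   0.   ] [0.464 0.012 0.06 ]
top blue_carton 0.83 [342. 174.] 578 [ 0.58  -0.222  0.033] [ 0.53  -0.25   0.006] [ 0.632 -0.195  0.04 ]
top cover_tab 0.57 [144. 213.] 943 [0.452 0.335 0.218] [0.394 0.307 0.061] [0.514 0.359 0.24 ]
```

```bash
python3 - <<'E'
from h import *
s=np.load("side0.npz")["im"];t=np.load("top0.npz")["im"]
a=cv2.resize(s[60:330,120:390],(600,600),interpolation=cv2.INTER_CUBIC)
cv2.imwrite("pics/s.png",a[:,:,::-1])
b=cv2.resize(t[110:300,100:370],(800,563),interpolation=cv2.INTER_CUBIC)
cv2.imwrite("pics/t.png",b[:,:,::-1])
E
```

```text
(no output)
```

View pics/s.png

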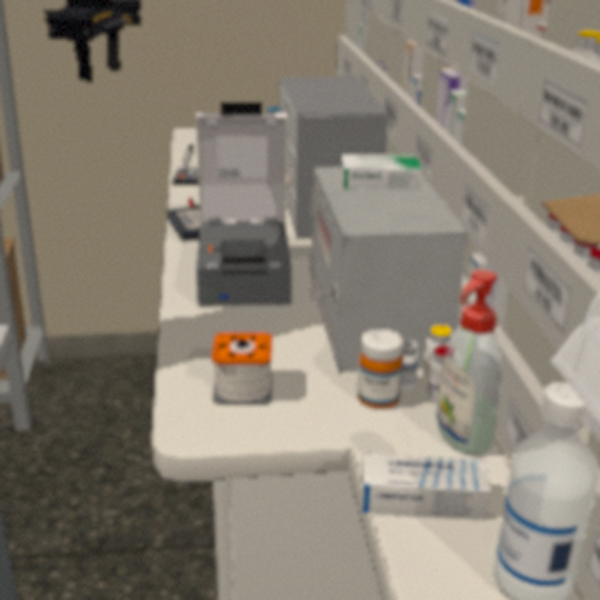

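View pics/t.png

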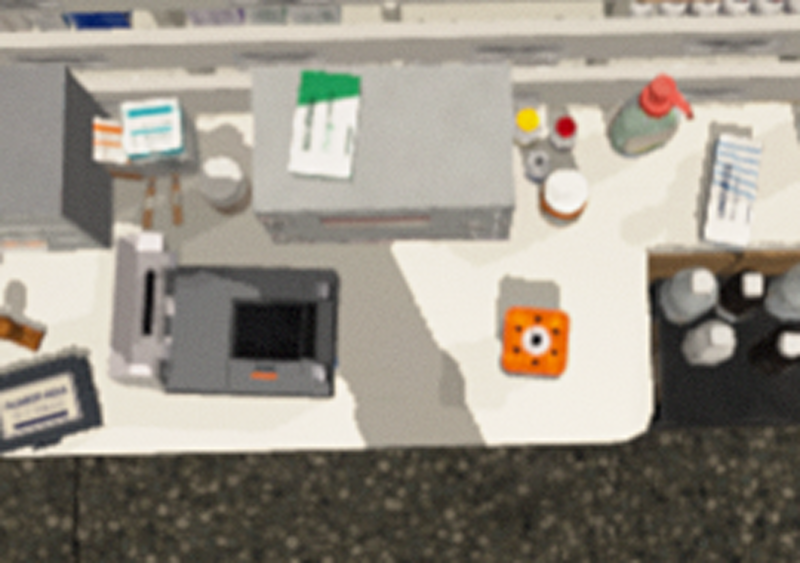

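The side view shows the cover upright with its tab at about (240,108), and the cartridge standing boss up at (240,365). In the top view the pocket is at about (275,330) and the orange mark at (264,377) is on the robot's side (-x), so the printer's front faces world -y. The cartridge is at (536,341). The tool can't tilt, so I have to topple the cartridge before seating it. Next I'll measure the poses.

```bash
python3 - <<'E'
from h import *
z=np.load("top0.npz"); im,d=z["im"],z["d"]
P,uv=cloud("top",d,np.ones(d.shape,bool)); H=im[uv[:,1],uv[:,0]].astype(int); hsv=cv2.cvtColor(im,cv2.COLOR_RGB2HSV)[uv[:,1],uv[:,0]].astype(int)
def box(a,b): return np.all((P>a)&(P<b),1)
def mar(m,name):
    r=cv2.minAreaRect((P[m][:,:2]*1000).astype(np.float32)); print(name,m.sum(),np.round(r[0],1),np.round(r[1],1),round(r[2],1),"z",np.round(np.median(P[m][:,2]),4))
orange=(hsv[:,0]<14)&(hsv[:,1]>150)&(hsv[:,2]>120)
mar(box([.37,-.08,.04],[.5,.05,.075]),"cart top")
mar(orange&box([.37,-.08,.03],[.5,.05,.075]),"orange plate")
m=orange&box([.37,.15,.03],[.5,.37,.08]); print("mark",m.sum(),P[m].mean(0))
# by rays for colours
o=((hsv[:,0]<14)&(hsv[:,1]>120)&(hsv[:,2]>100)); s=o&(uv[:,0]<220)&(uv[:,0]>165)&(uv[:,1]>220)&(uv[:,1]<250)
print("mark px",s.sum(),uv[s].mean(0), P[s].mean(0))
mar(box([.36,.14,.05],[.54,.325,.066]),"deck")
mk=box([.38,.15,.015],[.52,.33,.04])&(uv[:,0]>172)
mar(mk,"pocket floor")
dark=(H.sum(1)<110)&box([.38,.15,.0],[.51,.33,.07]); mar(dark,"pocket dark")
c=box([.36,.29,.08],[.54,.42,.3]); mar(c,"cover")
cab=box([.5,-.1,.03],[.75,.35,.5]); Q=P[cab]; 
for y in (.0,.1,.2,.25,.3): 
    k=abs(Q[:,1]-y)<.01; print(y, np.round(np.percentile(Q[k],[1,50,99],axis=0),3).tolist())
for y in np.arange(.3,.42,.01):
    k=box([.40,y-.005,.0],[.5,y+.005,.4]); print(round(y,2),k.sum(),np.round(np.percentile(P[k][:,2],[5,50,95]),3) if k.sum() else "")
e=box([.25,-.1,-.02],[.5,.2,.02]); print("table edge x",np.percentile(P[e][:,0],1),np.median(P[e][:,2]))
E
```

```text
cart top 479 [434.8 -18.3] [63.7 64.8] 85.7 z 0.0544
orange plate 223 [433.4 -19.4] [61.4 61.8] 87.6 z 0.0549
mark 10 [0.40511395 0.24345217 0.05785007]
mark px 15 [188.73333333 236.46666667] [0.40465506 0.2450533  0.05803877]
deck 1646 [463.9 251.5] [148.1 151.2] 89.1 z 0.0583
pocket floor 533 [448.  231.5] [107.8 120.6] 87.9 z 0.0271
pocket dark 476 [452.7 236.5] [81.3 56.6] 86.1 z 0.0276
cover 901 [474.  345.3] [171.5 100.6] 18.1 z 0.2184
0.0 [[0.544, -0.01, 0.039], [0.683, 0.003, 0.215], [0.747, 0.01, 0.499]]
0.1 [[0.544, 0.09, 0.042], [0.681, 0.1, 0.174], [0.737, 0.11, 0.497]]
0.2 [[0.504, 0.191, 0.052], [0.677, 0.199, 0.199], [0.734, 0.21, 0.491]]
0.25 [[0.503, 0.24, 0.053], [0.685, 0.25, 0.324], [0.731, 0.26, 0.498]]
0.3 [[0.503, 0.29, 0.036], [0.685, 0.301, 0.234], [0.728, 0.31, 0.498]]
0.3 136 [0.054 0.059 0.215]
0.31 183 [0.054 0.06  0.226]
0.32 285 [0.055 0.22  0.24 ]
0.33 251 [0.055 0.219 0.225]
0.34 227 [0.058 0.213 0.222]
0.35 138 [0.063 0.208 0.215]
0.36 45 [0.199 0.203 0.208]
0.37 0 
0.38 1 [0.001 0.001 0.001]
0.39 2 [0.002 0.002 0.002]
0.4 2 [0.    0.001 0.001]
0.41 47 [0.    0.002 0.006]
table edge x 0.33811174323288 0.00031531731526657225
```

```bash
python3 - <<'E'
from h import *
z=np.load("top0.npz"); im,d=z["im"],z["d"]
T,uv=cloud("top",d,np.ones(d.shape,bool)); S,us=cloud("side",np.load("side0.npz")["d"],np.ones(d.shape,bool))
def b(P,a,c): return P[np.all((P>a)&(P<c),1)]
c=b(T,[.52,-.1,.15],[.66,.5,.35])
for lo in np.arange(.15,.33,.03):
    k=c[(c[:,2]>lo)&(c[:,2]<lo+.03)]; print("cab z",round(lo,2),len(k),np.round(np.percentile(k,[1,99],axis=0),3).tolist() if len(k) else"")
for y in np.arange(-.02,.5,.03):
    k=c[abs(c[:,1]-y)<.008]; print("cab y",round(y,2),len(k),np.round([k[:,0].min(),np.median(k[:,2])],3) if len(k) else "")
# cover: profile y vs z, from side and top
for n,P in(("top",T),("side",S)):
    k=b(P,[.37,.27,.07],[.53,.42,.3]);
    for zz in np.arange(.08,.25,.015):
        q=k[abs(k[:,2]-zz)<.0075]; print(n,round(zz,3),len(q),np.round(np.percentile(q,[2,50,98],axis=0)[:,:2],3).tolist() if len(q)>3 else "")
# deck y/x edges
k=b(T,[.36,.12,.054],[.54,.335,.066])
for x in(.41,.5): q=k[abs(k[:,0]-x)<.005]; print("deck x",x,np.round(np.percentile(q[:,1],[1,99]),3))
for y in(.2,.22,.26,.29): q=k[abs(k[:,1]-y)<.006]; print("deck y",y,np.round(np.percentile(q[:,0],[1,99]),3))
for y in(.22,.24,.26):
    q=T[(abs(T[:,1]-y)<.004)&(T[:,0]>.38)&(T[:,0]<.54)]; q=q[np.argsort(q[:,0])]; print("sec",y,np.round(q[::1,[0,2]],3).tolist()[:60])
q=T[(abs(T[:,0]-.455)<.004)&(T[:,1]>.15)&(T[:,1]<.33)]; q=q[np.argsort(q[:,1])]; print("long",np.round(q[:,[1,2]],3).tolist()[::2])
E
```

```text
cab z 0.15 3297 [[0.54, 0.005, 0.152], [0.658, 0.462, 0.177]]
cab z 0.18 2388 [[0.539, 0.145, 0.182], [0.659, 0.499, 0.206]]
cab z 0.21 0 
cab z 0.24 0 
cab z 0.27 0 
cab z 0.3 0 
cab z 0.33 0 
cab y -0.02 0 
cab y 0.01 244 [0.544 0.17 ]
cab y 0.04 255 [0.544 0.17 ]
cab y 0.07 249 [0.544 0.17 ]
cab y 0.1 251 [0.544 0.17 ]
cab y 0.13 258 [0.544 0.17 ]
cab y 0.16 274 [0.544 0.197]
cab y 0.19 268 [0.544 0.197]
cab y 0.22 254 [0.544 0.17 ]
cab y 0.25 1 [0.545 0.151]
cab y 0.28 0 
cab y 0.31 0 
cab y 0.34 0 
cab y 0.37 0 
cab y 0.4 202 [0.539 0.179]
cab y 0.43 289 [0.539 0.2  ]
cab y 0.46 286 [0.539 0.201]
cab y 0.49 287 [0.539 0.2  ]
top 0.08 3 
top 0.095 10 [[0.393, 0.333], [0.394, 0.344], [0.396, 0.358]]
top 0.11 4 [[0.395, 0.359], [0.395, 0.368], [0.396, 0.372]]
top 0.125 11 [[0.393, 0.331], [0.394, 0.345], [0.395, 0.361]]
top 0.14 4 [[0.402, 0.322], [0.515, 0.324], [0.516, 0.328]]
top 0.155 14 [[0.393, 0.327], [0.394, 0.347], [0.395, 0.365]]
top 0.17 6 [[0.405, 0.317], [0.514, 0.319], [0.517, 0.33]]
top 0.185 15 [[0.393, 0.323], [0.394, 0.343], [0.395, 0.361]]
top 0.2 107 [[0.396, 0.
[... 4685 characters left out ...]
4, 0.028], [0.257, 0.029], [0.26, 0.026], [0.263, 0.024], [0.265, 0.032], [0.269, 0.026], [0.271, 0.03], [0.273, 0.02], [0.275, 0.024], [0.278, 0.028], [0.278, 0.061], [0.279, 0.038], [0.279, 0.036], [0.282, 0.056], [0.284, 0.06], [0.285, 0.058], [0.287, 0.06], [0.29, 0.063], [0.292, 0.064], [0.293, 0.059], [0.295, 0.063], [0.296, 0.059], [0.299, 0.058], [0.302, 0.056], [0.306, 0.052], [0.307, 0.06], [0.311, 0.058], [0.313, 0.06], [0.314, 0.224], [0.315, 0.232], [0.315, 0.23], [0.316, 0.059], [0.317, 0.225], [0.317, 0.234], [0.318, 0.063], [0.319, 0.239], [0.32, 0.056], [0.321, 0.24], [0.321, 0.239], [0.322, 0.06], [0.325, 0.06], [0.327, 0.225], [0.328, 0.221], [0.328, 0.058], [0.33, 0.223]]
```

```bash
cat >> h.py <<'E'
def sh(*targets):
    "world targets (x,y,z,yaw) -> tool shifts and turn from the present pose"
    o=env.get_obs(); p=np.array(o["tool_pos"]); M=R.from_euler('xyz',o["tool_rot"],degrees=True).as_matrix(); y0=o["tool_rot"][2]
    print("t",round(o["time_s"],2),"pos",np.round(p,4),"rot",np.round(o["tool_rot"],2),"F",np.round(o["force"],1),"w",round(o["grip_width"],4),"q7",round(o["qpos"][6],1))
    for t in targets:
        print(t,"->",np.round(M.T@(np.array(t[:3])-p),4).tolist(),round(-np.radians((t[3]-y0+180)%360-180),3))
E
python3 - <<'E'
from h import *
z=np.load("side0.npz"); P,u=cloud("side",z["d"],np.ones(z["d"].shape,bool))
def b(P,a,c): return P[np.all((P>a)&(P<c),1)]
g=b(P,[.05,.4,.15],[.40,.8,.5])
for lo in np.arange(.2,.45,.03):
    k=g[(g[:,2]>lo)&(g[:,2]<lo+.03)]; print("grip z",round(lo,2),len(k),np.round(np.percentile(k,[2,98],axis=0)[:,:2],3).tolist() if len(k)>5 else"")
c=b(P,[.53,-.03,.06],[.56,.4,.16]); 
for y in np.arange(0,.4,.04):
    k=c[abs(c[:,1]-y)<.02]; print("face",round(y,2),len(k),np.round(np.percentile(k[:,0],[5,50]),3) if len(k)>3 else"")
z=np.load("top0.npz"); T,u=cloud("top",z["d"],np.ones(z["d"].shape,bool))
k=b(T,[.55,.18,.155],[.62,.3,.19]); print("cab end y",np.percentile(k[:,1],[90,99,100]),np.percentile(k[:,2],[50,95]))
sh((.36,.30,.29,120),(.4325,-.043,.20,87),(.4325,-.043,.08,87),(.4325,-.043,.054,87))
E
```

```text
grip z 0.2 35 [[0.212, 0.548], [0.272, 0.65]]
grip z 0.23 109 [[0.212, 0.544], [0.27, 0.65]]
grip z 0.26 125 [[0.185, 0.509], [0.29, 0.662]]
grip z 0.29 367 [[0.178, 0.505], [0.306, 0.672]]
grip z 0.32 320 [[0.18, 0.503], [0.305, 0.675]]
grip z 0.35 180 [[0.205, 0.546], [0.267, 0.608]]
grip z 0.38 218 [[0.197, 0.544], [0.277, 0.596]]
grip z 0.41 202 [[0.209, 0.562], [0.276, 0.598]]
grip z 0.44 202 [[0.209, 0.563], [0.276, 0.594]]
face 0.0 281 [0.545 0.551]
face 0.04 112 [0.533 0.545]
face 0.08 101 [0.544 0.546]
face 0.12 77 [0.545 0.545]
face 0.16 69 [0.545 0.545]
face 0.2 73 [0.542 0.546]
face 0.24 21 [0.542 0.546]
face 0.28 0 
face 0.32 0 
face 0.36 0 
cab end y [0.23738323 0.24052798 0.2408252 ] [0.17049252 0.17514546]
t 0.8 pos [0.2404 0.604  0.2306] rot [179.99   0.   158.3 ] F [0.5 0.4 0.3] w 0.087 q7 -3.3
(0.36, 0.3, 0.29, 120) -> [-0.2235, -0.2382, -0.0594] 0.668
(0.4325, -0.043, 0.2, 87) -> [-0.4177, -0.5301, 0.0306] 1.244
(0.4325, -0.043, 0.08, 87) -> [-0.4177, -0.5301, 0.1506] 1.244
(0.4325, -0.043, 0.054, 87) -> [-0.4177, -0.5301, 0.1766] 1.244
```

Emit:
move_arm --steps '[[[-0.06,-0.06,-0.03],0.17],[[-0.11,-0.12,-0.06],0.34],[[-0.17,-0.18,-0.06],0.5],[[-0.224,-0.238,-0.06],0.67],[[-0.26,-0.29,-0.06],0.83],[[-0.3,-0.34,-0.04],0.98],[[-0.34,-0.39,-0.02],1.12],[[-0.37,-0.44,0.0],1.244],[[-0.4,-0.49,0.02],1.244],[[-0.4177,-0.53,0.03],1.244],[[-0.4177,-0.53,0.03],1.244],[[-0.4177,-0.53,0.08],1.244],[[-0.4177,-0.53,0.1],1.244],[[-0.4177,-0.53,0.1],1.244],[[-0.4177,-0.53,0.1],1.244]]' --hand -1

```text
time_s: 2.68
tool_pos: [0.4334, -0.0427, 0.1317]
tool_rot: [179.9, -0.0, 87.1]
force: [-0.1, 0.2, -0.8]
grip_width: 0.0868
```

```bash
python3 - <<'E'
from h import *
sh((.4325,-.043,.054,87))
for n in("top","side"):
    im,d=env.read_camera(n)
    cv2.imwrite(f"pics/a_{n}.png",cv2.resize(im[170:290,170:350][:,:,::-1] if n=="side" else im[180:270,240:330][:,:,::-1],(600,400 if n=="side" else 600),interpolation=cv2.INTER_CUBIC))
    P,u=cloud(n,d,np.ones(d.shape,bool)); h=cv2.cvtColor(im,cv2.COLOR_RGB2HSV)[u[:,1],u[:,0]].astype(int)
    m=(h[:,0]<14)&(h[:,1]>150)&(h[:,2]>110)&np.all((P>[.37,-.08,.03])&(P<[.5,.05,.075]),1)
    print(n,m.sum(),np.round(np.percentile(P[m],[1,50,99],axis=0),4).tolist())
E
```

```text
t 2.67 pos [ 0.4334 -0.0427  0.1317] rot [ 1.799e+02 -2.000e-02  8.705e+01] F [-0.1  0.2 -0.8] w 0.0868 q7 -4.0
(0.4325, -0.043, 0.054, 87) -> [-0.0003, -0.001, 0.0777] 0.001
top 158 [[0.4046, -0.013, 0.0478], [0.4338, 0.0, 0.0547], [0.4645, 0.0116, 0.0608]]
side 202 [[0.4025, -0.0585, 0.049], [0.4383, -0.0296, 0.0509], [0.4657, 0.0038, 0.0529]]
```

View pics/a_side.png

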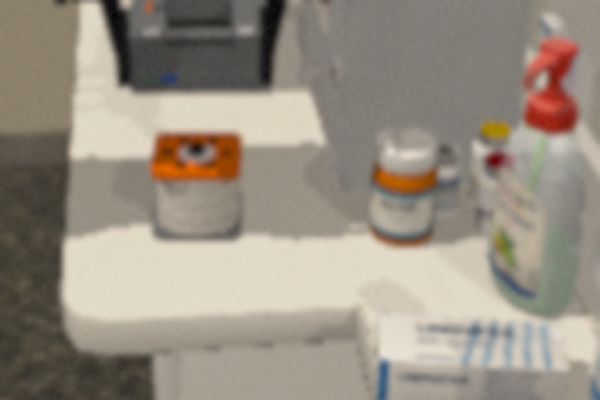

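The side view shows the cartridge at (197,185) with the open fingers above and to each side of it. The two cameras disagree by about 8 mm in y, so I'll check both against the gripper, whose pose is known.

```bash
python3 - <<'E'
from h import *
for n in("top","side"):
    im,d=env.read_camera(n); np.savez(n+"1.npz",im=im,d=d)
    P,u=cloud(n,d,np.ones(d.shape,bool))
    for lo in np.arange(.12,.32,.02):
        k=P[np.all((P>[.3,-.16,lo])&(P<[.56,.12,lo+.02]),1)]
        if len(k)>8: print(n,round(lo,2),len(k),np.round(np.percentile(k,[1,99],axis=0)[:,:2],3).tolist())
E
```

```text
top 0.12 69 [[0.543, 0.005], [0.546, 0.118]]
top 0.14 61 [[0.544, 0.004], [0.548, 0.116]]
top 0.16 275 [[0.544, 0.003], [0.56, 0.119]]
top 0.2 64 [[0.352, -0.012], [0.518, 0.001]]
top 0.22 127 [[0.339, -0.021], [0.527, 0.001]]
top 0.24 16 [[0.342, -0.041], [0.525, -0.003]]
top 0.28 65 [[0.385, -0.011], [0.431, -0.001]]
side 0.12 149 [[0.382, -0.06], [0.558, 0.075]]
side 0.14 174 [[0.379, -0.06], [0.56, 0.062]]
side 0.16 208 [[0.374, -0.061], [0.56, 0.079]]
side 0.18 122 [[0.346, -0.087], [0.517, -0.043]]
side 0.2 679 [[0.343, -0.088], [0.52, -0.019]]
side 0.22 1113 [[0.34, -0.087], [0.526, -0.012]]
side 0.24 324 [[0.383, -0.07], [0.449, -0.058]]
side 0.26 272 [[0.382, -0.069], [0.449, -0.053]]
side 0.28 382 [[0.383, -0.084], [0.466, -0.013]]
side 0.3 328 [[0.398, -0.081], [0.467, -0.04]]
```

Emit:
move_arm --steps '[[[-0.004,0.0,0.04],0],[[-0.004,0.0,0.078],0],[[-0.004,0.0,0.078],0],[[-0.004,0.0,0.078],0]]'

```text
time_s: 3.38
tool_pos: [0.4334, -0.0469, 0.0539]
tool_rot: [179.9, -0.0, 87.0]
force: [0.7, 0.4, 0.7]
grip_width: 0.0872
```

Emit:
move_arm --steps '[[[0,0,0],0],[[0,0,0],0],[[0,0,0],0],[[0,0,0],0],[[0,0,0],0],[[0,0,0],0]]' --hand 1 --squeeze 8

```text
time_s: 4.12
tool_pos: [0.4327, -0.0469, 0.053]
tool_rot: [180.0, -0.0, 87.0]
force: [-0.8, -1.2, 5.2]
grip_width: 0.0635
```

Emit:
move_arm --steps '[[[0.004,0,-0.004],0],[[0.009,0,-0.0075],0],[[0.0145,0,-0.011],0],[[0.0205,0,-0.0145],0],[[0.027,0,-0.017],0],[[0.033,0,-0.019],0],[[0.039,0,-0.0205],0],[[0.045,0,-0.0215],0],[[0.045,0,-0.0215],0]]'

```text
time_s: 5.25
tool_pos: [0.4347, -0.0015, 0.0741]
tool_rot: [180.0, -0.0, 87.1]
force: [0.1, 0.4, -1.3]
grip_width: 0.0632
```

```bash
python3 - <<'E'
from h import *
sh()
im,d=env.read_camera("side")
cv2.imwrite("pics/b.png",cv2.resize(im[170:290,170:350][:,:,::-1],(600,400),interpolation=cv2.INTER_CUBIC))
E
```

```text
t 5.25 pos [ 0.4347 -0.0015  0.0741] rot [ 1.7999e+02 -1.0000e-02  8.7080e+01] F [ 0.1  0.4 -1.3] w 0.0632 q7 -6.2
```

View pics/b.png

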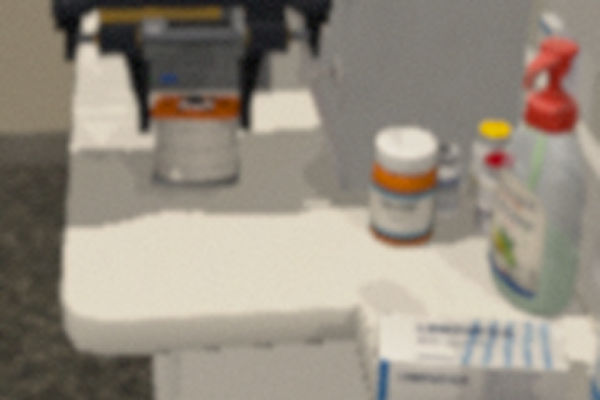

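The cartridge hangs at (197,140), only partly tilted. I'll lift a little more and loosen the grip so that it swings further.

Emit:
move_arm --steps '[[[0,0,-0.006],0],[[0,0,-0.006],0],[[0,0,-0.006],0],[[0,0,-0.006],0]]' --squeeze 4

```text
time_s: 5.8
tool_pos: [0.4346, -0.0021, 0.08]
tool_rot: [-180.0, -0.0, 87.0]
force: [0.3, 0.3, -1.7]
grip_width: 0.0633
```

```bash
cat >> h.py <<'E'
def orange(n,im,d,lo,hi):
    P,u=cloud(n,d,np.ones(d.shape,bool)); h=cv2.cvtColor(im,cv2.COLOR_RGB2HSV)[u[:,1],u[:,0]].astype(int)
    m=(h[:,0]<14)&(h[:,1]>150)&(h[:,2]>100)&np.all((P>lo)&(P<hi),1); return P[m],u[m]
E
python3 - <<'E'
from h import *
sh()
im,d=env.read_camera("side"); O,u=orange("side",im,d,[.38,-.1,0],[.49,.1,.13])
print("orange",len(O),np.round(np.percentile(O,[2,50,98],axis=0),3).tolist(),u.min(0),u.max(0))
w=np.linalg.svd(O-O.mean(0))[2][2]; print("normal",w)
P,uv=cloud("side",d,np.ones(d.shape,bool)); k=P[np.all((P>[.42,-.08,.003])&(P<[.45,.08,.1]),1)]
for z in np.arange(0.005,.1,.01):
    q=k[abs(k[:,2]-z)<.005]; print(round(z,3),len(q),np.round(np.percentile(q[:,1],[5,50,95]),3) if len(q) else "")
E
```

```text
t 5.8 pos [ 0.4346 -0.0021  0.08  ] rot [-180.     -0.     87.01] F [ 0.3  0.3 -1.7] w 0.0633 q7 -6.5Traceback (most recent call last):
  File "<stdin>", line 4, in <module>
    return _quantile_unchecked(
        a, q, axis, out, overwrite_input, method, keepdims, weights)
    return _ureduce(a,
                    func=_quantile_ureduce_func,
    ...<5 lines>...
                    overwrite_input=overwrite_input,
                    method=method)
    r = func(a, **kwargs)
    result = _quantile(arr,
                       quantiles=q,
    ...<2 lines>...
                       out=out,
                       weights=wgt)
    slices_having_nans = np.isnan(arr[-1, ...])
                                  ~~~^^^^^^^^^
IndexError: index -1 is out of bounds for axis 0 with size 0
```

```bash
python3 - <<'E'
from h import *
im,d=env.read_camera("side")
P,uv=cloud("side",d,np.ones(d.shape,bool)); k=P[np.all((P>[.42,-.08,.003])&(P<[.45,.08,.1]),1)]
for z in np.arange(0.005,.1,.01):
    q=k[abs(k[:,2]-z)<.005]; print(round(z,3),len(q),np.round(np.percentile(q[:,1],[5,50,95]),3) if len(q) else "")
cv2.imwrite("pics/c.png",cv2.resize(im[170:260,180:315][:,:,::-1],(600,400),interpolation=cv2.INTER_CUBIC))
E
```

```text
0.005 3 [0.014 0.016 0.019]
0.015 0 
0.025 0 
0.035 15 [-0.038 -0.036 -0.032]
0.045 66 [-0.036 -0.03  -0.025]
0.055 61 [-0.027 -0.023 -0.017]
0.065 64 [-0.022 -0.016 -0.011]
0.075 63 [-0.015 -0.01   0.017]
0.085 26 [-0.012 -0.009 -0.005]
0.095 0
```

View pics/c.png

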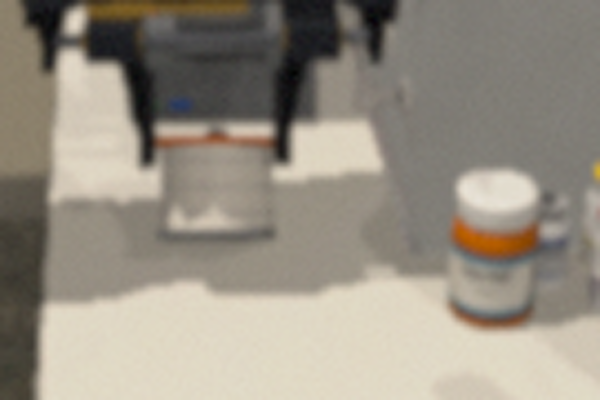

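The wall profile gives a tilt of about 33°, with the lower edge at the table (row 235). I'll keep rolling it over that edge.

Emit:
move_arm --steps '[[[0,0,0.002],0],[[0.005,0,0.002],0],[[0.01,0,0.002],0],[[0.015,0,0.002],0],[[0.022,0,0.0025],0],[[0.028,0,0.003],0],[[0.035,0,0.0045],0],[[0.041,0,0.006],0],[[0.047,0,0.008],0],[[0.053,0,0.011],0],[[0.059,0,0.014],0],[[0.064,0,0.018],0],[[0.064,0,0.018],0]]'

```text
time_s: 7.52
tool_pos: [0.4398, 0.063, 0.0631]
tool_rot: [179.8, -0.1, 87.1]
force: [2.0, 0.6, 5.2]
grip_width: 0.0638
```

```bash
python3 - <<'E'
from h import *
sh()
im,d=env.read_camera("side")
P,uv=cloud("side",d,np.ones(d.shape,bool)); k=P[np.all((P>[.42,-.08,.003])&(P<[.45,.12,.1]),1)]
for z in np.arange(0.005,.1,.01):
    q=k[abs(k[:,2]-z)<.005]; print(round(z,3),len(q),np.round(np.percentile(q[:,1],[5,50,95]),3) if len(q) else "")
cv2.imwrite("pics/d.png",cv2.resize(im[160:250,180:315][:,:,::-1],(600,400),interpolation=cv2.INTER_CUBIC))
E
```

```text
t 7.53 pos [0.4398 0.063  0.0631] rot [ 1.798e+02 -8.000e-02  8.707e+01] F [2.  0.6 5.2] w 0.0638 q7 -13.1
0.005 15 [0.049 0.051 0.053]
0.015 21 [0.041 0.044 0.047]
0.025 22 [0.034 0.038 0.041]
0.035 28 [0.026 0.029 0.034]
0.045 46 [0.02  0.023 0.031]
0.055 76 [0.025 0.034 0.045]
0.065 67 [0.04  0.047 0.059]
0.075 59 [0.052 0.059 0.064]
0.085 0 
0.095 0
```

Emit:
move_arm --steps '[[[0.006,0,0.0],0],[[0.012,0,0.0],0],[[0.018,0,0.002],0],[[0.024,0,0.005],0],[[0.03,0,0.008],0],[[0.036,0,0.012],0],[[0.036,0,0.012],0]]' --squeeze 3

```text
time_s: 8.45
tool_pos: [0.4395, 0.0982, 0.0496]
tool_rot: [-180.0, 0.0, 87.1]
force: [-0.6, -0.3, -1.0]
grip_width: 0.064
```

```bash
python3 - <<'E'
from h import *
sh()
im,d=env.read_camera("side")
P,uv=cloud("side",d,np.ones(d.shape,bool)); k=P[np.all((P>[.42,-.08,.003])&(P<[.45,.14,.1]),1)]
for z in np.arange(0.005,.1,.01):
    q=k[abs(k[:,2]-z)<.005]; print(round(z,3),len(q),np.round(np.percentile(q[:,1],[5,50,95]),3) if len(q) else "")
E
```

```text
t 8.45 pos [0.4395 0.0982 0.0496] rot [-1.7996e+02  2.0000e-02  8.7070e+01] F [-0.6 -0.3 -1. ] w 0.064 q7 -16.3
0.005 27 [0.057 0.06  0.062]
0.015 29 [0.055 0.058 0.06 ]
0.025 37 [0.055 0.057 0.058]
0.035 37 [0.054 0.056 0.059]
0.045 37 [0.052 0.054 0.056]
0.055 72 [0.051 0.056 0.084]
0.065 100 [0.054 0.089 0.104]
0.075 0 
0.085 0 
0.095 0
```

It is almost fully over at about 84°. I'll release it and lift clear.

Emit:
move_arm --steps '[[[0,0,0],0],[[0,0,0],0],[[0,0,0],0],[[0,0,0],0],[[0,0,-0.06],0],[[0,0,-0.12],0],[[0,0,-0.13],0],[[0,0,-0.13],0.18],[[0,0,-0.13],0.36]]' --hand -1

```text
time_s: 9.62
tool_pos: [0.4394, 0.0978, 0.1795]
tool_rot: [-180.0, 0.0, 66.1]
force: [-0.0, -0.5, -0.2]
grip_width: 0.0872
```

```bash
python3 - <<'E'
from h import *
sh()
im,d=env.read_camera("top"); np.savez("top2.npz",im=im,d=d)
cv2.imwrite("pics/e.png",cv2.resize(im[170:270,170:305][:,:,::-1],(756,560),interpolation=cv2.INTER_CUBIC))
for n in ("side","top"):
    if n=="side": im,d=env.read_camera("side")
    P,uv=cloud(n,d,np.ones(d.shape,bool)); k=P[np.all((P>[.38,.03,.052])&(P<[.50,.16,.074]),1)]
    if len(k)>10: r=cv2.minAreaRect((k[:,:2]*1000).astype(np.float32)); print(n,r,np.median(k[:,2]))
    k=P[np.all((P>[.38,.03,.005])&(P<[.50,.16,.05]),1)]; 
    # grey face line fit (front)
    if n=="side":
        k=k[k[:,1]<.08]; f=np.polyfit(k[:,0],k[:,1],1); print("front face y at x=.44",np.polyval(f,.44),"slope deg",np.degrees(np.arctan(f[0])),np.percentile(k,[1,99],axis=0))
    O,u=orange(n,im,d,[.38,.03,.0],[.5,.16,.08]); print(n,"orange",len(O),np.round(np.percentile(O,[2,50,98],axis=0),3).tolist() if len(O) else "")
E
```

```text
t 9.62 pos [0.4394 0.0978 0.1795] rot [-1.7996e+02  2.0000e-02  6.6060e+01] F [-0.  -0.5 -0.2] w 0.0872 q7 -42.3
side ((439.4353942871094, 85.91603088378906), (58.32196807861328, 59.62705612182617), 85.2169189453125) 0.05804881964668521
front face y at x=.44 0.06081960596070986 slope deg -3.6093471643492636 [[0.40651857 0.05648353 0.00528142]
 [0.46715142 0.06563421 0.04926868]]
side orange 36 [[0.412, 0.107, 0.047], [0.459, 0.111, 0.057], [0.471, 0.117, 0.062]]
top orange 0
```

View pics/e.png

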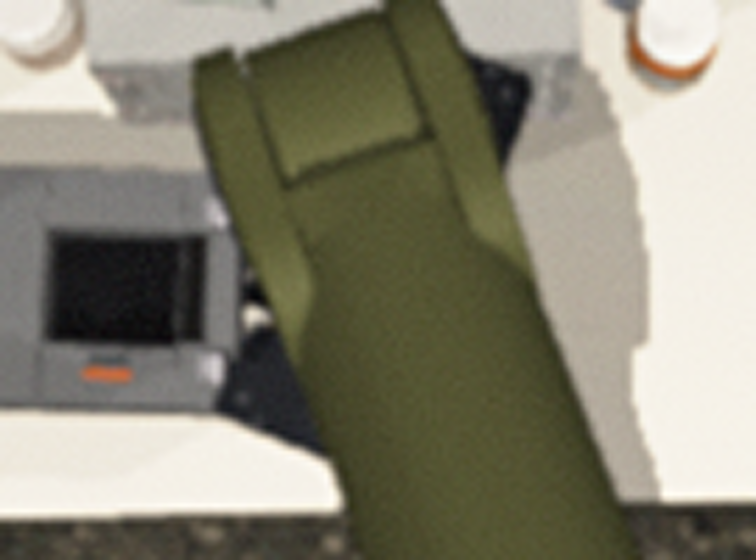

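The top view is blocked by the arm, though the pocket (130,290) and orange mark (107,374) are clear. The side cloud shows the cartridge lying flat with its boss toward +y. Next I'll grip it across the plates.

```bash
python3 - <<'E'
from h import *
sh((.4395,.095,.12,-3),(.4395,.095,.062,-3))
E
```

```text
t 9.72 pos [0.4393 0.0976 0.1793] rot [-1.7995e+02  5.0000e-02  6.6370e+01] F [1.  0.3 0.1] w 0.0869 q7 -41.9
(0.4395, 0.095, 0.12, -3) -> [-0.0023, 0.0013, 0.0593] 1.211
(0.4395, 0.095, 0.062, -3) -> [-0.0022, 0.0013, 0.1173] 1.211
```

Emit:
move_arm --steps '[[[-0.002,0.001,0],0.18],[[-0.002,0.001,0.02],0.36],[[-0.002,0.001,0.04],0.54],[[-0.002,0.001,0.04],0.72],[[-0.002,0.001,0.04],0.9],[[-0.002,0.001,0.04],1.08],[[-0.002,0.001,0.04],1.21],[[-0.002,0.001,0.04],1.211],[[-0.002,0.001,0.08],1.211],[[-0.002,0.001,0.117],1.211],[[-0.002,0.001,0.117],1.211],[[-0.002,0.001,0.117],1.211]]'

```text
time_s: 11.22
tool_pos: [0.4407, 0.0958, 0.0641]
tool_rot: [-180.0, -0.1, -2.9]
force: [0.2, -0.2, 0.5]
grip_width: 0.0867
```

Emit:
move_arm --steps '[[[0,0,0],0],[[0,0,0],0],[[0,0,0],0],[[0,0,0],0],[[0,0,0],0],[[0,0,0],0]]' --hand 1 --squeeze 15

```text
time_s: 11.98
tool_pos: [0.4403, 0.0951, 0.0634]
tool_rot: [180.0, -0.0, -3.0]
force: [0.1, -3.1, 3.8]
grip_width: 0.0539
```

```bash
python3 - <<'E'
from h import *
sh((.4395,.095,.19,-3),(.4395,.095,.19,87),(.451,.245,.19,87))
im,d=env.read_camera("side")
P,uv=cloud("side",d,np.ones(d.shape,bool)); k=P[np.all((P>[.38,.03,.052])&(P<[.50,.16,.074]),1)]
k=P[np.all((P>[.38,.03,.005])&(P<[.50,.08,.045]),1)]
f=np.polyfit(k[:,0],k[:,1],1); print("front face",np.polyval(f,.44),np.degrees(np.arctan(f[0])),np.round(np.percentile(k,[1,50,99],axis=0),3).tolist())
E
```

```text
t 11.97 pos [0.4403 0.0951 0.0634] rot [ 1.7998e+02 -3.0000e-02 -3.0000e+00] F [ 0.1 -3.1  3.8] w 0.0539 q7 -107.0
(0.4395, 0.095, 0.19, -3) -> [-0.0007, 0.0002, -0.1266] -0.0
(0.4395, 0.095, 0.19, 87) -> [-0.0007, 0.0002, -0.1266] -1.571
(0.451, 0.245, 0.19, 87) -> [0.0029, -0.1502, -0.1267] -1.571
front face 0.06593674353560763 -3.2978249535359674 [[0.407, 0.061, 0.006], [0.436, 0.066, 0.025], [0.468, 0.07, 0.044]]
```

Emit:
move_arm --steps '[[[0,0,-0.05],0],[[0,0,-0.1],0],[[0,0,-0.127],0],[[0,-0.02,-0.127],-0.18],[[0,-0.04,-0.127],-0.36],[[0,-0.06,-0.127],-0.54],[[0,-0.08,-0.127],-0.72],[[0,-0.1,-0.127],-0.9],[[0,-0.1,-0.127],-1.08],[[0,-0.1,-0.127],-1.26],[[0,-0.1,-0.127],-1.44],[[0,-0.1,-0.127],-1.571],[[0,-0.1,-0.127],-1.571],[[0,-0.1,-0.127],-1.571]]'

```text
time_s: 13.78
tool_pos: [0.4447, 0.1957, 0.1896]
tool_rot: [-180.0, 0.0, 86.9]
force: [0.2, -0.5, -0.9]
grip_width: 0.0535
```

```bash
python3 - <<'E'
from h import *
sh()
d0=np.load("side0.npz")["d"]; P,_=cloud("side",d0,np.ones(d0.shape,bool))
k=P[np.all((P>[.39,.16,.01])&(P<[.51,.20,.05]),1)]; f=np.polyfit(k[:,0],k[:,1],1); print("printer front side-cam y(.451)",np.polyval(f,.451),np.degrees(np.arctan(f[0])),len(k),np.round(np.percentile(k,[2,98],axis=0),3).tolist())
for z in(.015,.025,.035,.045): q=k[abs(k[:,2]-z)<.005]; print(z,np.median(q[:,1]))
q=P[np.all((P>[.44,.15,.05])&(P<[.46,.31,.072]),1)]; q=q[np.argsort(q[:,1])]; print(np.round(q[:,1:],3).tolist()[::3])
t=np.load("top0.npz"); T,_=cloud("top",t["d"],np.ones(d0.shape,bool))
for nm,Q in(("top",T),):
  for x in (.43,.455,.475):
    q=Q[(abs(Q[:,0]-x)<.008)&(Q[:,1]>.15)&(Q[:,1]<.32)]
    q=q[np.argsort(q[:,1])]; a=q[q[:,2]>.045]; fl=q[(q[:,2]<.04)&(q[:,2]>.015)&(q[:,1]>.19)]; print(nm,x,"front",np.round(np.percentile(a[:,1],1),4),"floor",np.round(np.percentile(fl[:,1],[2,98]),4))
  for y in (.222,.27):
    q=Q[(abs(Q[:,1]-y)<.006)&(Q[:,0]>.40)&(Q[:,0]<.5)]; fl=q[(q[:,2]<.04)]; print("y",y,"floor x",np.round(np.percentile(fl[:,0],[2,98]),4))
# now: carried cartridge
im,d=env.read_camera("side"); C,_=cloud("side",d,np.ones(d.shape,bool))
k=C[np.all((C>[.38,.13,.12])&(C<[.5,.24,.2]),1)]; print("carried",len(k),np.round(np.percentile(k,[1,50,99],axis=0),3).tolist())
cv2.imwrite("pics/f.png",cv2.resize(im[120:210,180:315][:,:,::-1],(600,400),interpolation=cv2.INTER_CUBIC))
E
```

```text
t 13.78 pos [0.4447 0.1957 0.1896] rot [-179.95    0.     86.92] F [ 0.2 -0.5 -0.9] w 0.0535 q7 -30.1
printer front side-cam y(.451) 0.1738152421667485 -3.048493751930548 518 [[0.393, 0.169, 0.011], [0.508, 0.179, 0.049]]
0.015 0.1737956473039428
0.025 0.17409976319532328
0.035 0.17359868601863293
0.045 0.17362150964658096
[[0.172, 0.054], [0.173, 0.05], [0.173, 0.05], [0.174, 0.053], [0.176, 0.055], [0.18, 0.054], [0.181, 0.054], [0.185, 0.054], [0.188, 0.054], [0.189, 0.056], [0.19, 0.056], [0.192, 0.058], [0.192, 0.058], [0.194, 0.054], [0.196, 0.059], [0.198, 0.058], [0.272, 0.05], [0.274, 0.053], [0.275, 0.055], [0.278, 0.054], [0.283, 0.056], [0.287, 0.054], [0.293, 0.055], [0.297, 0.053], [0.298, 0.053], [0.303, 0.054], [0.307, 0.056]]
top 0.43 front 0.1807 floor [0.2158 0.2798]
top 0.455 front 0.1779 floor [0.2132 0.2784]
top 0.475 front 0.1776 floor [0.2128 0.2775]
y 0.222 floor x [0.423  0.4798]
y 0.27 floor x [0.4272 0.4828]
carried 535 [[0.41, 0.157, 0.129], [0.443, 0.167, 0.169], [0.48, 0.201, 0.198]]
```

View pics/f.png

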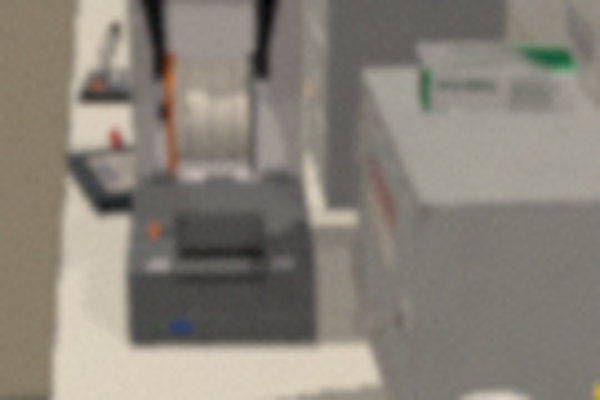

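The cartridge is carried with its orange plate and boss on the left (165,110), over the mark side, and the printer is below it. I'll move over the pocket and lower it in part way.

Emit:
move_arm --steps '[[[0.025,0.002,0.0],0],[[0.05,0.0044,0.0],0],[[0.05,0.0044,0.02],0],[[0.05,0.0044,0.04],0],[[0.05,0.0044,0.055],0],[[0.05,0.0044,0.062],0],[[0.05,0.0044,0.062],0],[[0.05,0.0044,0.062],0]]'

```text
time_s: 14.82
tool_pos: [0.4527, 0.2456, 0.1288]
tool_rot: [179.9, -0.1, 87.0]
force: [-0.5, 0.3, -1.7]
grip_width: 0.0539
```

```bash
python3 - <<'E'
from h import *
sh((.4517,.2455,.115,87),(.4517,.2455,.109,87))
im,d=env.read_camera("side"); C,_=cloud("side",d,np.ones(d.shape,bool))
k=C[np.all((C>[.40,.18,.07])&(C<[.5,.28,.12]),1)]; print(len(k),np.round(np.percentile(k,[1,50,99],axis=0),3).tolist())
cv2.imwrite("pics/g.png",cv2.resize(im[120:200,180:300][:,:,::-1],(720,480),interpolation=cv2.INTER_CUBIC))
E
```

```text
t 14.82 pos [0.4527 0.2456 0.1288] rot [ 1.7994e+02 -6.0000e-02  8.7020e+01] F [-0.5  0.3 -1.7] w 0.0539 q7 -32.2
(0.4517, 0.2455, 0.115, 87) -> [-0.0001, -0.001, 0.0138] 0.0
(0.4517, 0.2455, 0.109, 87) -> [-0.0001, -0.001, 0.0198] 0.0
315 [[0.423, 0.206, 0.071], [0.451, 0.214, 0.099], [0.477, 0.237, 0.12]]
```

View pics/g.png

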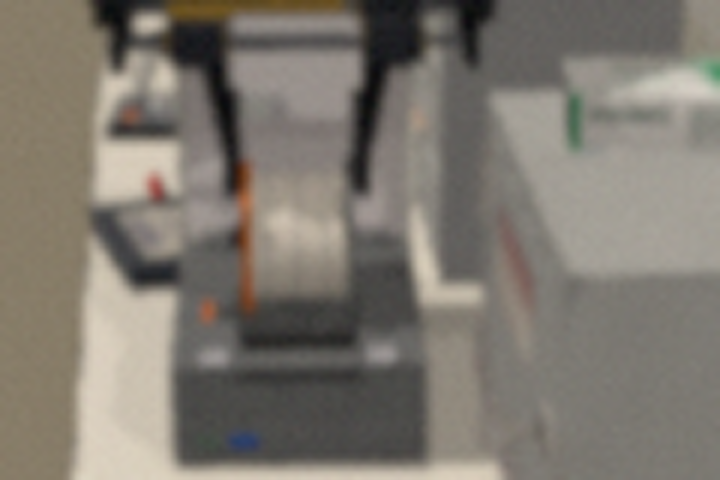

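The cartridge spans columns 240–352, over the pocket at 243–354, with the boss next to the orange mark at (208,312). Lowering further.

Emit:
move_arm --steps '[[[0,-0.001,0.007],0],[[0,-0.001,0.014],0],[[0,-0.001,0.019],0],[[0,-0.001,0.019],0],[[0,-0.001,0.019],0]]'

```text
time_s: 15.5
tool_pos: [0.4513, 0.2453, 0.1091]
tool_rot: [180.0, -0.0, 87.0]
force: [-0.0, 0.0, -1.7]
grip_width: 0.0538
```

No contact, and the cartridge is about 12 mm into the pocket. Releasing it to drop.

Emit:
move_arm --steps '[[[0,0,0],0],[[0,0,0],0],[[0,0,0],0],[[0,0,0],0],[[0,0,0],0],[[0,0,-0.03],0]]' --hand -1

```text
time_s: 16.25
tool_pos: [0.4495, 0.2442, 0.1373]
tool_rot: [-179.8, 0.2, 87.0]
force: [0.3, 0.3, 0.8]
grip_width: 0.0866
```

```bash
python3 - <<'E'
from h import *
sh((.440,.2455,.135,87),(.440,.2455,.10,87))
im,d=env.read_camera("side"); C,u=cloud("side",d,np.ones(d.shape,bool))
k=C[np.all((C>[.415,.19,.062])&(C<[.49,.29,.125]),1)]; print(len(k),np.round(np.percentile(k,[1,50,99],axis=0),3).tolist())
for x in(.426,.438,.452,.466,.477):
    q=k[abs(k[:,0]-x)<.005]; print(x,np.round(np.percentile(q[:,2],[50,90,97]),3),np.round(np.percentile(q[:,1],[2,98]),3)) if len(q) else 0
cv2.imwrite("pics/h.png",cv2.resize(im[120:200,180:300][:,:,::-1],(720,480),interpolation=cv2.INTER_CUBIC))
E
```

```text
t 16.25 pos [0.4495 0.2442 0.1373] rot [-179.78    0.2    87.03] F [0.3 0.3 0.8] w 0.0866 q7 -32.5
(0.44, 0.2455, 0.135, 87) -> [0.0008, -0.0095, 0.0023] 0.0
(0.44, 0.2455, 0.1, 87) -> [0.0009, -0.0094, 0.0373] 0.0
228 [[0.424, 0.208, 0.062], [0.45, 0.219, 0.078], [0.478, 0.26, 0.087]]
0.426 [0.08  0.086 0.087] [0.209 0.266]
0.438 [0.077 0.085 0.086] [0.21  0.241]
0.452 [0.076 0.084 0.086] [0.209 0.243]
0.466 [0.076 0.085 0.085] [0.209 0.24 ]
0.477 [0.082 0.087 0.087] [0.206 0.254]
```

View pics/h.png

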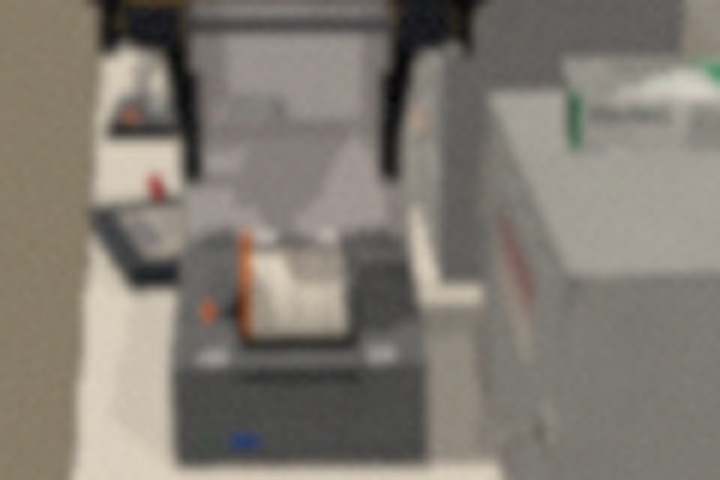

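The cartridge sits level: both plates' tops read 0.087, against 0.055 for the deck in the same camera, so it stands 32 mm proud as specified. The boss is in the slot at (232,312) beside the orange mark. Now for the cover.

Emit:
move_arm --steps '[[[0,0,-0.06],0],[[0,0,-0.12],0],[[0,0,-0.173],0],[[0.01,0,-0.173],0],[[0.055,-0.002,-0.173],0],[[0.103,-0.004,-0.173],0],[[0.103,-0.004,-0.173],0],[[0.103,-0.004,-0.173],0],[[0.103,-0.004,-0.173],0]]' --hand 1

```text
time_s: 17.42
tool_pos: [0.453, 0.3468, 0.3118]
tool_rot: [-180.0, 0.0, 86.9]
force: [-0.5, -0.1, 0.0]
grip_width: 0.0057
```

```bash
python3 - <<'E'
from h import *
sh((.451,.347,.234,87))
for n in("top","side"):
    im,d=env.read_camera(n); C,u=cloud(n,d,np.ones(d.shape,bool))
    k=C[np.all((C>[.425,.29,.222])&(C<[.49,.40,.25]),1)]; print(n,len(k),np.round(np.percentile(k,[1,50,99],axis=0),3).tolist() if len(k) else"")
    k=C[np.all((C>[.425,.29,.275])&(C<[.49,.40,.34]),1)]; print("finger",n,len(k),np.round(np.percentile(k,[1,50,99],axis=0),3).tolist() if len(k) else"")
E
```

```text
t 17.43 pos [0.453  0.3468 0.3118] rot [-1.80e+02  3.00e-02  8.69e+01] F [-0.5 -0.1  0. ] w 0.0057 q7 -41.4
(0.451, 0.347, 0.234, 87) -> [0.0001, -0.002, 0.0778] -0.002
top 150 [[0.426, 0.314, 0.222], [0.457, 0.32, 0.234], [0.487, 0.335, 0.243]]
finger top 5 [[0.456, 0.336, 0.331], [0.46, 0.338, 0.334], [0.465, 0.338, 0.338]]
side 96 [[0.429, 0.31, 0.224], [0.456, 0.315, 0.23], [0.483, 0.319, 0.236]]
finger side 87 [[0.441, 0.331, 0.303], [0.455, 0.336, 0.323], [0.464, 0.341, 0.338]]
```

Emit:
move_arm --steps '[[[0,-0.002,0.04],0],[[0,-0.002,0.078],0],[[0,-0.002,0.078],0],[[0,-0.002,0.078],0]]'

```text
time_s: 18.02
tool_pos: [0.4512, 0.3485, 0.2358]
tool_rot: [179.9, -0.1, 87.0]
force: [0.5, -0.7, -0.3]
grip_width: 0.0004
```

Emit:
move_arm --steps '[[[-0.015,0,0],0],[[-0.03,0,0],0],[[-0.04,0,0],0],[[-0.05,0,0.001],0],[[-0.06,0,0.005],0],[[-0.07,0,0.009],0],[[-0.078,0,0.012],0],[[-0.087,0,0.016],0],[[-0.096,0,0.021],0],[[-0.1055,0,0.0255],0],[[-0.1055,0,0.0255],0]]'

```text
time_s: 19.4
tool_pos: [0.4449, 0.2418, 0.2081]
tool_rot: [-180.0, 0.1, 86.9]
force: [-0.0, -0.1, 0.3]
grip_width: 0.0004
```

```bash
python3 - <<'E'
from h import *
sh((.4456-.004,.2133,.191,87))
im,d=env.read_camera("side"); C,u=cloud("side",d,np.ones(d.shape,bool))
cv2.imwrite("pics/i.png",cv2.resize(im[100:200,170:305][:,:,::-1],(648,480),interpolation=cv2.INTER_CUBIC))
k=C[np.all((C>[.425,.13,.1])&(C<[.49,.30,.25]),1)]
for z in np.arange(.11,.25,.01):
    q=k[abs(k[:,2]-z)<.005]; print(round(z,3),len(q),np.round(np.percentile(q[:,1],[5,50,95]),3) if len(q) else "")
E
```

```text
t 19.4 pos [0.4449 0.2418 0.2081] rot [-1.7996e+02  5.0000e-02  8.6940e+01] F [-0.  -0.1  0.3] w 0.0004 q7 -34.1
(0.4416, 0.2133, 0.191, 87) -> [-0.0286, -0.0018, 0.0171] -0.001
0.11 0 
0.12 0 
0.13 0 
0.14 0 
0.15 12 [0.296 0.299 0.3  ]
0.16 1 [0.296 0.296 0.296]
0.17 11 [0.219 0.222 0.229]
0.18 55 [0.226 0.229 0.234]
0.19 84 [0.218 0.225 0.27 ]
0.2 50 [0.22  0.224 0.232]
0.21 21 [0.225 0.23  0.233]
0.22 25 [0.229 0.23  0.235]
0.23 28 [0.228 0.23  0.233]
0.24 34 [0.225 0.229 0.231]
0.25 26 [0.227 0.229 0.246]
```

View pics/i.png

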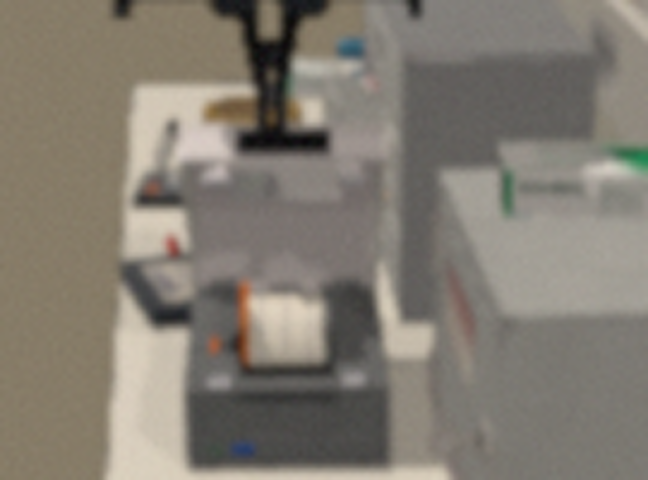

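The cover follows, with the fingers on the tab at (283,140). I'll continue along the arc.

Emit:
move_arm --steps '[[[-0.01,0,0.005],0],[[-0.02,0,0.011],0],[[-0.029,0,0.017],0],[[-0.036,0,0.025],0],[[-0.043,0,0.033],0],[[-0.049,0,0.042],0],[[-0.055,0,0.051],0],[[-0.06,0,0.06],0],[[-0.065,0,0.07],0],[[-0.069,0,0.08],0],[[-0.073,0,0.09],0],[[-0.076,0,0.099],0],[[-0.076,0,0.099],0]]'

```text
time_s: 21.08
tool_pos: [0.4405, 0.1666, 0.1087]
tool_rot: [-179.9, 0.1, 87.0]
force: [0.1, 0.4, 0.8]
grip_width: 0.0005
```

```bash
python3 - <<'E'
from h import *
sh((.4417,.163,.0936,87),(.4415,.1615,.078,87),(.4415,.1615,.072,87))
im,d=env.read_camera("side"); C,u=cloud("side",d,np.ones(d.shape,bool))
k=C[np.all((C>[.425,.13,.06])&(C<[.49,.30,.25]),1)]
for z in np.arange(.065,.2,.01):
    q=k[abs(k[:,2]-z)<.005]; print(round(z,3),len(q),np.round(np.percentile(q[:,1],[5,50,95]),3) if len(q) else "")
E
```

```text
t 21.07 pos [0.4405 0.1666 0.1087] rot [-1.7993e+02  6.0000e-02  8.7000e+01] F [0.1 0.4 0.8] w 0.0005 q7 -25.9
(0.4417, 0.163, 0.0936, 87) -> [-0.0035, 0.0014, 0.0151] -0.0
(0.4415, 0.1615, 0.078, 87) -> [-0.005, 0.0013, 0.0307] -0.0
(0.4415, 0.1615, 0.072, 87) -> [-0.005, 0.0013, 0.0367] -0.0
0.065 40 [0.196 0.212 0.215]
0.075 10 [0.173 0.175 0.178]
0.085 18 [0.159 0.173 0.175]
0.095 106 [0.157 0.17  0.179]
0.105 125 [0.154 0.184 0.282]
0.115 117 [0.154 0.198 0.24 ]
0.125 26 [0.152 0.154 0.159]
0.135 34 [0.152 0.154 0.157]
0.145 42 [0.152 0.154 0.167]
0.155 30 [0.151 0.153 0.157]
0.165 4 [0.153 0.153 0.154]
0.175 9 [0.13  0.132 0.133]
0.185 16 [0.13  0.132 0.137]
0.195 79 [0.133 0.14  0.144]
```

Emit:
move_arm --steps '[[[-0.002,0.001,0.008],0],[[-0.0035,0.001,0.015],0],[[-0.004,0.001,0.02],0],[[-0.0045,0.001,0.024],0],[[-0.005,0.001,0.028],0],[[-0.005,0.001,0.031],0],[[-0.005,0.001,0.031],0]]'

```text
time_s: 22.0
tool_pos: [0.4417, 0.162, 0.0784]
tool_rot: [-180.0, 0.0, 87.0]
force: [-0.5, -0.2, 1.8]
grip_width: 0.0006
```

Emit:
move_arm --steps '[[[0,0,0.002],0],[[0,0,0.004],0],[[0,0,0.006],0],[[0,0,0.006],0],[[0,0,0.006],0]]'

```text
time_s: 22.62
tool_pos: [0.4421, 0.162, 0.0771]
tool_rot: [-179.9, -0.1, 87.0]
force: [-13.7, -6.0, 39.8]
grip_width: 0.0007
```

The tab bottomed out at 0.069–0.070, its shut height. Backing off to check that it stays shut.

Emit:
move_arm --steps '[[[0,0,-0.006],0],[[0,0,-0.04],0],[[0,0,-0.1],0],[[0,0,-0.16],0],[[-0.05,0,-0.17],0],[[-0.11,0,-0.17],0],[[-0.17,0,-0.17],0],[[-0.2,0,-0.17],0],[[-0.2,0,-0.17],0]]'

```text
time_s: 23.75
tool_pos: [0.4313, -0.04, 0.2424]
tool_rot: [180.0, -0.0, 86.7]
force: [0.2, 0.8, -0.1]
grip_width: 0.0006
```

```bash
python3 - <<'E'
from h import *
sh()
out=[]
for n in("side","top"):
    im,d=env.read_camera(n); C,u=cloud(n,d,np.ones(d.shape,bool))
    for nm,a,b in(("tab",[.43,.155,.055],[.47,.175,.12]),("flat",[.40,.21,.07],[.5,.29,.15])):
        k=C[np.all((C>a)&(C<b),1)]; print(n,nm,len(k),np.round(np.percentile(k,[5,50,95],axis=0),3).tolist() if len(k) else "")
        if nm=="flat" and len(k)>20:
            A=np.c_[k[:,:2],np.ones(len(k))]; s=np.linalg.lstsq(A,k[:,2],rcond=None)[0]; print("slopes deg x,y",np.degrees(np.arctan(s[:2])))
    for q in("tablet_jar","blue_carton"):
        r=env.cut_out(n,q)
        if r: P,_=cloud(n,d,r[0]["region"]); print(n,q,round(r[0]["conf"],2),np.round(np.median(P,0),3))
    c=im[120:220,170:305] if n=="side" else im[160:260,130:265]
    out.append(cv2.resize(c[:,:,::-1],(400,296),interpolation=cv2.INTER_CUBIC))
cv2.imwrite("pics/j.png",np.hstack(out))
E
```

```text
t 23.75 pos [ 0.4313 -0.04    0.2424] rot [ 1.7997e+02 -5.0000e-02  8.6730e+01] F [ 0.2  0.8 -0.1] w 0.0006 q7 -8.6
side tab 108 [[0.431, 0.155, 0.061], [0.45, 0.168, 0.067], [0.468, 0.174, 0.077]]
side flat 298 [[0.406, 0.214, 0.094], [0.45, 0.25, 0.096], [0.495, 0.285, 0.097]]
slopes deg x,y [-0.23670426 -0.77811335]
side tablet_jar 0.82 [ 0.576 -0.074  0.045]
side blue_carton 0.96 [ 0.583 -0.244  0.031]
top tab 74 [[0.432, 0.161, 0.065], [0.451, 0.168, 0.071], [0.469, 0.174, 0.075]]
top flat 1021 [[0.405, 0.213, 0.095], [0.45, 0.25, 0.1], [0.495, 0.286, 0.105]]
slopes deg x,y [-0.27396859 -1.11315363]
top blue_carton 0.76 [ 0.582 -0.222  0.033]
```

View pics/j.png

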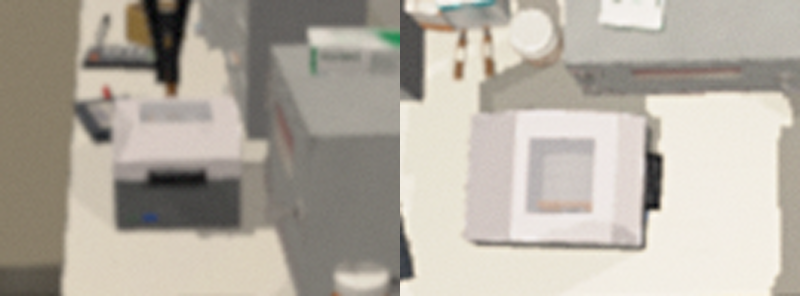

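```bash
python3 - <<'E'
from h import *
def sl(C,a,b):
    k=C[np.all((C>a)&(C<b),1)]; m=np.ones(len(k),bool)
    for _ in range(3):
        s=np.linalg.lstsq(np.c_[k[m][:,:2]-[.45,.25],np.ones(m.sum())],k[m][:,2],rcond=None)[0]; r=k[:,2]-np.c_[k[:,:2]-[.45,.25],np.ones(len(k))]@s; m=abs(r)<.006
    return np.round(np.degrees(np.arctan(s[:2])),2),round(s[2],4)
for n in("side","top"):
    d=np.load(n+"0.npz")["d"]; C,_=cloud(n,d,np.ones(d.shape,bool))
    print(n,"deck then",sl(C,[.395,.285,.045],[.505,.325,.07]),"table then",sl(C,[.40,.03,-.02],[.5,.17,.02]), "deck all",sl(C[(C[:,0]<.415)|(C[:,0]>.488)],[.395,.185,.045],[.508,.315,.07]))
    im,d=env.read_camera(n); C,_=cloud(n,d,np.ones(d.shape,bool)); print(n,"flat now",sl(C,[.40,.215,.07],[.5,.285,.15]),"tab",np.median(C[np.all((C>[.43,.16,.06])&(C<[.47,.172,.085]),1)][:,2]))
sh()
E
```

```text
side deck then (array([0.06, 0.56]), np.float64(0.054)) table then (array([ 0.05, -0.26]), np.float64(-0.0039)) deck all (array([0.01, 0.07]), np.float64(0.0545))
side flat now (array([-0.04, -0.71]), np.float64(0.0955)) tab 0.06690670577278485
top deck then (array([-0.06,  0.19]), np.float64(0.0583)) table then (array([ 0.1 , -0.11]), np.float64(0.0)) deck all (array([-0.05, -0.25]), np.float64(0.0582))
top flat now (array([ 0.02, -0.65]), np.float64(0.0994)) tab 0.07037988690670804
t 24.15 pos [ 0.4315 -0.0368  0.2424] rot [-1.7999e+02  2.0000e-02  8.7120e+01] F [-0.3 -0.3 -0.6] w 0.0005 q7 -8.6
```

```bash
python3 -c "
from h import *
print(env.sign_off())"
```

```text
the job is handed in; nothing more can be done
None
```

The label printer is reloaded and shut, and the job was handed in at about 24 s of the 72 s allowed.

**What I did:** The tool cannot tilt, so I gripped the cartridge off-centre and rolled it onto its side. I then gripped it across the end plates and turned it so the boss faced the orange mark. I lowered it about 12 mm into the pocket and let it drop the rest of the way, because the cabinet next to the printer left no room for the gripper to go lower. Last, I swung the cover down by its tab and pressed it until it bottomed out.

**Last checks:**
- **Cartridge:** it sat level, about 32 mm above the deck, with the boss in the slot beside the orange mark.
- **Cover:** with the arm clear, the tab stood 12.2–12.4 mm above the deck (12 expected). The cover's flat top was at 99.4 mm in the top camera (100 expected). It did not spring back.
- **Carton:** it had not moved in either camera.
- **Jar:** it had not moved in the side camera; the top-camera network did not report it in the last picture.

**What disagreed or went unconfirmed:**
- **Camera offset:** the two cameras differed by 2–8 mm in y. I corrected for this using the gripper's known position.
- **Cover slope:** a plane fitted to the cover top showed about 0.7° of slope. The tab height points to shut flush, so I put the slope down to depth noise.
- **Press force:** the press peaked at about 40 N upward at the wrist (about 42 N in all), through the fingertips. That is at the 40 N limit set for the arm and gripper body, and well under the 120 N wrist limit.
- **Catches:** I did not see or hear them snap. I judged it from the cover staying down at its shut height.

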